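# Clamp the key box with the reversible ratchet

## Robot

A 6-joint arm with a two-finger parallel gripper is mounted at the origin on the work surface. World frame = base frame: x ahead of the robot, y to its left, z up, the work surface at z = 0. Lengths are in m, angles in rad, forces in N, time in s.
With the tool pointing down it reaches from about 0.3 to 1 m from the base axis. Payload 5.1 kg.
Tool frame: the origin (TCP) lies on the centre line of the jaws, within the pads' length; the fingertips stand 19 mm ahead of it and the grasp point (between the pads) is the TCP; z points along the fingers, y is the direction in which the jaws open and shut (so a half turn about z gives the same grasp; the last joint's range is limited). The gripper opens to 95 mm and grips with 3 to 60 N. Pads are 20 mm wide; open, the fingers measure 119 mm over their backs; the gripper's body (75 mm by 180 mm) begins 59 mm behind the grasp point.
Start: joints at [-1.409, 0.124, 1.65, -0, 1.367, -0.083], TCP at [0.158, -0.631, 0.234] pointing down, gripper open.
Joint ranges: [-2.61, 2.61], [-1.02, 2.33], [0.03, 2.71], [-1.35, 4.49], [0.32, 2.68], [-2.91, 2.91]. Speed limits (rad/s): [2.57, 2.57, 3.14, 3.14, 3.14, 3.14].

## Interface

Orientations are given as [roll, pitch, yaw] about the fixed x, y, z axes, in that order (R = Rz(yaw) Ry(pitch) Rx(roll)).
In Python, from bench import ctrl, eyes, ticket gives the robot as it stands. The module is installed in compiled form; this text tells all that it offers.
- The arm moves only by the tool move_arm, never from a script. Its argument "plan" is text: rows parted by semicolons, each of 7 numbers parted by spaces: the shift along the tool's x, y, z in cm, then the turn, a rotation vector about the tool's x, y, z in rad, then the opening in per cent of the stroke, from 0 (shut) to 100 (fully open). A call has 1 to 8 rows; each row is the pose to reach, as a shift and turn from the pose measured when the call began, along the tool's axes at that moment; what a row does not reach only later rows make up. A row lasts 1/10 s, in which the tool goes at most 50 mm and 8.59 degrees, less where a joint would pass 70% of its speed; a pose out of reach is approached as far as the arm can. A call with a gripper value outside its range is refused whole. The fingers move at their own pace and stop on an object; "grip_force" is the grip in N (left out, the last holds). Time passes only in rows, so rows that repeat a pose let the fingers close. It gives the time, the measured TCP pose, the force and the opening at its end, in the units of the state.
- ctrl.get_state(): the state, without advancing time (a new reading comes with each control period).
- eyes.camera(name): name is "scene" or "top" or "wrist"; returns a dict with "frame" (480x640x3 uint8, red, green, blue), "K" (3x3 intrinsics, pixels), "view" (4x4, takes a point from world to camera coordinates); the wrist camera has in their place "T_tool_cam" (4x4, takes a point from camera to tool coordinates, whose origin is the TCP and whose axes are the flange's). Camera axes: x right, y down, z forward; pixel columns grow to the right and rows downward; lengths in m; the calibration is good to about 2 mm. The wrist camera is an equidistant fisheye: a pixel r from the principal point sees the ray r / f radians off the axis. A picture is of the moment at which its call begins: read the wrist's pose just before it. There is no depth.
- ticket.job_done(): hands the job in, once; it reports no verdict.
Trained networks look in the newest picture that a camera, given by its name, has taken for a name from the list of things; names that differ only in an ending like _2 or _b are one class to them, and where a whole thing is asked for, a point or a joint stands for the part that bears it (a point fixed in the world has none). Each returns a list of dicts, best first, with "score" (0 to 1); they miss things now and then, are a little off and sometimes report something else, mostly with a low value. They report only what shows in the picture. A call takes as long as a camera call. They do not tell look-alikes from the thing itself.
- eyes.search_frame(camera, name): "at" ([x, y, z] in m, in world coordinates, good to about 4 mm: the middle of the surface that is visible of it).
- eyes.regions_of(camera, name): "mask" (480x640 bool, what is visible of it).
- eyes.place_of(camera, name): "at" ([x, y, z] in m, in world coordinates, good to about 4 mm: a listed point, or the origin of a listed thing).
The state is a dict: "clock": time; "q": joint angles; "joint_vel": joint speeds; "joint_torque": joint torques, N m; "position": TCP position; "eef_rot": TCP orientation; "contact_force": force on the tool from outside, world axes, zero at the start; "moment": the same for the moment, N m; "gripper_width": finger opening in m.
Only numpy, scipy, OpenCV 4.12 (cv2) and the standard library are available. Lean on these libraries where they do the work, as an engineer would, in place of code of your own. Each camera call takes 0.05 s, during which the arm holds its last target. There are 200 camera calls.

## Task

The key box on the entry console stands loose in its clamp, and the ratchet on the clamp is still set to loosen. Push the ratchet's direction lever fully over to tighten (clockwise), then swing the handle back and forth until the jaws hold the key box firmly, stopping as soon as the handle turns clearly stiffer, because pushing on hard dents the thin sheet metal. Let go, leaving the lever on tighten and the other things on the console where they are.

Things in the scene. Friction and masses are not known exactly. Their poses are not given: they have to be found in the camera images.
- clamp: Clamp fixed to the console: bed plate 120 x 275 x 8 mm with a round grey spindle housing. Origin on the spindle's vertical axis at console-top height; +y points along the bed to the far jaw, z up. It does not move; position and yaw (within 0.22 rad) vary. Turning the spindle clockwise (from above) drives the moving jaw 10 mm per rad towards the far jaw; the spindle stays where it is left.
- spindle (a point): Point on the spindle's vertical axis at the height of the handle's centre line (69 mm above the console), inside the ratchet's round chrome head (68 mm diameter, top 84 mm above the console).
- handle (a joint): Swing of the ratchet handle about the spindle, rad, positive clockwise from above; 0 = along the clamp's -y; stops at -0.65 and +0.65. It stays where it is left. Swinging back (anticlockwise, lever on tighten) only clicks: about 2 N at the grip point. A clockwise swing first idles up to 0.45 rad until a tooth catches, then turns the spindle.
- grip (a point): On the handle's grey bar (21 mm diameter, 90 to 200 mm from the spindle, level, free below and beside), on its centre line, 145 mm from the spindle axis, 69 mm up. Tightening push here: about 7.5 N moving (4 N or less when paused) while the jaw runs or slides the box. Once the box is pinched it climbs about 1 N per 0.01 rad: 10 N is just firm, 11 to 13 N right, over 18 N dents the box.
- lever (a joint): Direction lever on top of the ratchet head, turning about the spindle axis, rad relative to the handle, positive clockwise from above: about 0 = loosen (start), 0.9 = stop on the tighten side, beyond 0.8 fully over. It points away from the handle (at 0.45 exactly opposite). It stays where it is left; moving it takes about 3 N at the tab, less than moves the handle.
- lever_tab (a point): Centre of the lever's dark steel upstanding tab, 32 mm from the spindle axis, 100 mm above the console. The tab is 7 mm wide across, 12 mm long radially, standing from 87 to 111 mm above the console; the flat arm below it is 84 to 90 mm above the console.
- jaw: Moving jaw: upright aluminium plate 90 x 12 mm with a 4 mm rubber facing, top 58 mm above the console, between spindle and key box. This origin lies at the clamp's origin at the start and moves with the jaw along the clamp's +y.
- jaw_face (a point): Centre of the moving jaw's rubber face (72 mm from the clamp's origin at the start), towards the key box.
- far_jaw: Fixed far jaw: upright aluminium plate with rubber facing, 90 mm wide, 50 mm tall. Origin at the lower edge of its clamping face, on the clamp's y axis, 8 mm above the console; 174 to 186 mm from the clamp's origin, differing from run to run. It does not move.
- keybox: Loose white sheet-steel key box, 110 mm (x) x 90 mm (y, between the jaws) x 70 mm, 0.9 kg. Origin at the centre of its underside; it stands on the bed plate 8 mm above the console, with gaps of several mm to both jaws at the start.
- bowl: White ceramic bowl, 130 mm across, 55 mm high; origin under its centre. Leave alone.
- tray: Bamboo tray 160 x 240 x 22 mm; origin under its centre. Leave alone.
- padlock: Chrome padlock lying flat, about 70 x 46 x 18 mm; origin under the centre of its body. Leave alone.
- fan: Folded plastic hand fan, 200 x 18 x 18 mm; origin under its centre. Leave alone.
Not all that is in view belongs to the job. Leave any green look-alike of the keybox alone.

How it is judged:
On the way, in this order (a step that is already met when the one before it is completed fails the run):
1. the direction lever is over on the tighten side (value of joint lever above 0.7 rad), for 0.2 s.
2. the moving jaw has been driven onto the key box (contact force between jaw and keybox above 1 N), for 0.2 s.
At the end, for the whole second after the job is handed in: The direction lever is on the tighten side (past 0.7 rad), and the key box stands upright (within 0.06 rad) and at rest, pinched between the two jaws with more than 28 N on each face (which about 10 N at the grip point gives); nothing is touched by the robot (value of joint lever above 0.7 rad and contact force between each of jaw, far_jaw and keybox above 28 N and angle between keybox's own z axis and vertical below 0.06 rad and linear speed of keybox below 0.01 m/s).
It fails at once if the key box is dented: more than 200 N from a jaw (about 18 N at the grip point) (contact force between any of jaw, far_jaw and keybox above 200 N).
It fails at once if a bystander is moved by more than 20 mm (distance of any of bowl, tray, padlock, fan from where it was at the start of the episode above 0.02 m).
It also fails if it takes over 72 s, if anything falls off the work surface, if the arm or the gripper's body presses on something with over 40 N, if the wrist force passes 120 N, or if a joint passes its speed limit or range.

## Working session

There is one attempt and no reset: what is moved stays moved. The work goes in short steps, Python scripts to look and compute and a tool call to move; the robot and the scene stay as the last step left them, time stands still between calls to the robot, and variables do not carry over. Pictures are saved under pics/ and viewed, about 8 in all and at most 12, crops included, and the job is handed in when it is done.

Besides the shell and the picture viewer there is one more tool, called after "Request:" in YAML: its name, and indented under it one key for each argument. move_arm: Moves the arm, as the interface text tells. Its arguments: {"type":"object","properties":{"plan":{"type":"string"},"grip_force":{"type":"number"}},"required":["plan"]}

```bash
mkdir -p pics; python3 - <<'E'
from bench import ctrl, eyes
import cv2, numpy as np
s=ctrl.get_state(); print({k:np.round(v,3) for k,v in s.items()})
for c in ("scene","top"):
    r=eyes.camera(c); cv2.imwrite(f"pics/{c}1.png",r["frame"][:,:,::-1])
    for n in ("spindle","grip","lever_tab","jaw_face","far_jaw","clamp","keybox","bowl","tray","padlock","fan"):
        print(c,n,[(np.round(d["at"],3).tolist(),round(d["score"],2)) for d in eyes.place_of(c,n)[:3]])
E
```

```text
{'clock': np.float64(0.0), 'q': array([-1.409,  0.124,  1.652,  0.   ,  1.368, -0.083]), 'joint_vel': array([-0.001, -0.   , -0.   ,  0.   ,  0.002,  0.001]), 'joint_torque': array([  0.   , -41.76 , -35.994,   0.077,   0.049,  -0.   ]), 'position': array([ 0.157, -0.63 ,  0.232]), 'eef_rot': array([-3.14 , -0.   ,  0.245]), 'contact_force': array([-0.053, -0.367,  1.072]), 'moment': array([-0.01 ,  0.018,  0.004]), 'gripper_width': np.float64(0.095)}
scene spindle [([0.576, -0.037, 0.071], 0.66)]
scene grip [([0.49, -0.16, 0.067], 0.94), ([0.296, 0.358, -0.0], 0.24)]
scene lever_tab [([0.575, -0.005, 0.099], 0.47)]
scene jaw_face [([0.582, 0.033, 0.035], 0.67)]
scene far_jaw [([0.598, 0.141, 0.005], 0.76), ([0.579, -0.005, 0.099], 0.61)]
scene clamp [([0.567, -0.037, -0.002], 0.61), ([0.581, 0.03, 0.035], 0.61)]
scene keybox [([0.773, 0.181, -0.001], 0.97), ([0.38, 0.014, -0.0], 0.82), ([0.586, 0.087, 0.009], 0.57)]
scene bowl [([0.298, 0.359, 0.0], 0.63)]
scene tray [([0.701, -0.332, 0.004], 0.9), ([0.597, 0.143, 0.006], 0.59)]
scene padlock [([0.406, -0.385, -0.001], 0.67)]
scene fan [([0.77, 0.009, 0.001], 0.72)]
top spindle [([0.568, -0.039, 0.071], 0.94)]
top grip [([0.485, -0.158, 0.069], 0.89)]
top lever_tab [([0.578, -0.01, 0.101], 0.71)]
top jaw_face [([0.583, 0.033, 0.033], 0.53)]
top far_jaw []
top clamp [([0.573, -0.04, -0.004], 0.79)]
top keybox [([0.376, 0.012, 0.0], 0.75), ([0.589, 0.088, 0.012], 0.73), ([0.774, 0.185, -0.001], 0.57)]
top bowl [([0.299, 0.36, 0.003], 0.61)]
top tray [([0.696, -0.326, -0.001], 0.9), ([0.3, 0.359, -0.003], 0.57)]
top padlock [([0.411, -0.38, -0.003], 0.84), ([0.489, -0.16, 0.072], 0.49)]
top fan [([0.774, 0.012, 0.0], 0.67)]
```

View pics/top1.png

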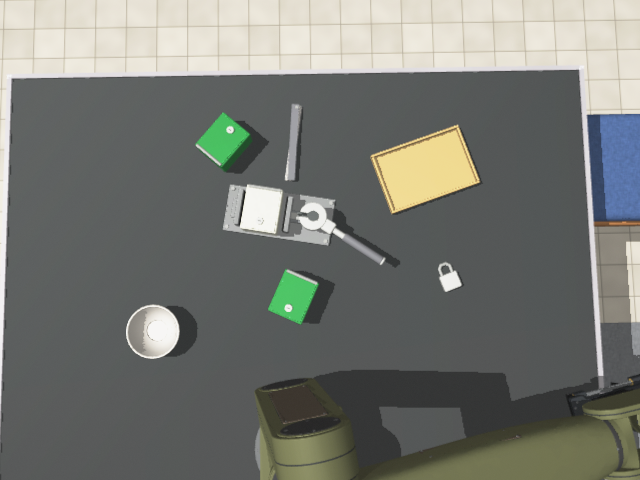

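View pics/scene1.png

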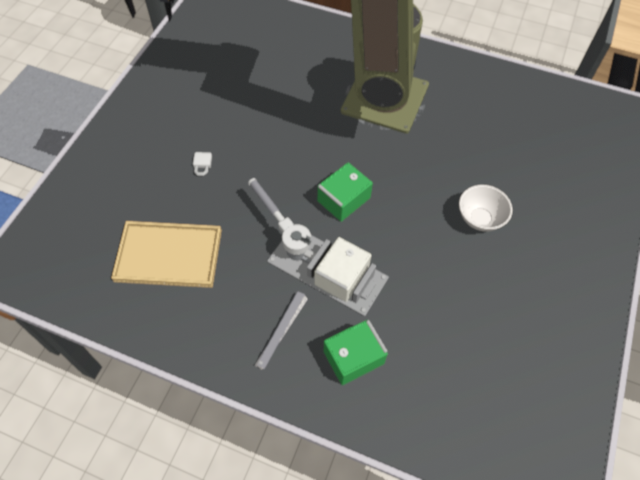

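The true key box is the white one in the clamp, at top (262,209) and scene (343,268). The look-alikes are green, at top (223,140) and (294,297). The lever tab is at about top (302,218), and the handle bar runs from (335,230) to (384,262). I'll move above the clamp and check with the wrist camera.

```bash
cat > h.py <<'E'
import numpy as np
from bench import ctrl, eyes
from scipy.spatial.transform import Rotation as R
def rows(goals):
    """goals: list of (x,y,z,yaw), tool pointing down; prints shifts in cm / rotvec in tool axes"""
    s=ctrl.get_state(); R0=R.from_euler('xyz',s["eef_rot"]); p=s["position"]
    print("t",round(float(s["clock"]),2),"pos",np.round(p,4),"rpy",np.round(s["eef_rot"],3),"F",np.round(s["contact_force"],1))
    for g in goals:
        d=R0.inv().apply(np.array(g[:3])-p)*100
        r=(R0.inv()*R.from_euler('xyz',[np.pi,0,g[3]])).as_rotvec()
        print(' '.join(f"{v:.2f}" for v in [*d,*r]))
E
python3 -c "
from h import *
rows([(0.575,-0.02,0.26,1.38)])"
```

```text
t 1.2 pos [ 0.1575 -0.6306  0.2337] rpy [3.142 0.    0.245] F [ 0.6 -0.1 -0.1]
55.31 -49.12 -2.64 0.00 0.00 -1.14
```

Request:
move_arm:
  plan: "3.5 -3 -1 0 0 -0.07 100; 7 -6 -2 0 0 -0.14 80; 10.5 -9.2 -2.6 0 0 -0.21 60; 14 -12.3 -2.6 0 0 -0.28 30; 17.5 -15.4 -2.6 0 0 -0.35 30; 21 -18.5 -2.6 0 0 -0.42 30; 24.5 -21.6 -2.6 0 0 -0.5 30; 28 -24.7 -2.6 0 0 -0.58 30"

```text
clock: 2.0
position: [0.37, -0.3215, 0.26]
eef_rot: [3.141, -0.0, 0.828]
contact_force: [0.7, -0.2, -0.4]
gripper_width: 0.0449
```

```bash
python3 -c "
from h import *
rows([(0.575,-0.02,0.26,1.38)])"
```

```text
t 2.0 pos [ 0.37   -0.3215  0.26  ] rpy [ 3.141 -0.     0.828] F [ 0.7 -0.2 -0.4]
36.07 -5.31 -0.01 0.00 0.00 -0.55
```

Request:
move_arm:
  plan: "4.5 -0.7 0 0 0 -0.07 30; 9 -1.4 0 0 0 -0.14 30; 13.5 -2.1 0 0 0 -0.21 30; 18 -2.8 0 0 0 -0.28 30; 22.5 -3.4 0 0 0 -0.35 30; 27 -4 0 0 0 -0.42 30; 31.5 -4.6 0 0 0 -0.49 30; 36.1 -5.3 0 0 0 -0.55 30"

```text
clock: 2.8
position: [0.5761, -0.018, 0.2602]
eef_rot: [3.14, 0.001, 1.381]
contact_force: [1.6, -0.6, 0.4]
gripper_width: 0.0288
```

```bash
python3 - <<'E'
from h import *
import cv2
s=ctrl.get_state(); r=eyes.camera("wrist"); f=r["frame"]; cv2.imwrite("pics/w1.png",f[:,:,::-1])
print(np.round(s["position"],4),np.round(s["eef_rot"],3)); print(np.round(r["T_tool_cam"],3),r["K"])
for n in ("spindle","grip","lever_tab","jaw_face","far_jaw","keybox"):
    print(n,[(np.round(d["at"],3).tolist(),round(d["score"],2)) for d in eyes.place_of("wrist",n)[:2]])
E
```

```text
[ 0.5761 -0.018   0.2602] [3.140e+00 1.000e-03 1.381e+00]
[[-0.001 -0.962 -0.272  0.076]
 [ 1.    -0.001 -0.    -0.   ]
 [ 0.    -0.272  0.962 -0.152]
 [ 0.     0.     0.     1.   ]] [[371.64829954   0.         314.15784299]
 [  0.         371.64829954 243.73064104]
 [  0.           0.           1.        ]]
spindle [([0.569, -0.036, 0.07], 0.9)]
grip []
lever_tab [([0.574, -0.004, 0.097], 0.89)]
jaw_face [([0.586, 0.033, 0.033], 0.7)]
far_jaw [([0.601, 0.139, 0.008], 0.86)]
keybox [([0.374, 0.013, 0.002], 0.89), ([0.589, 0.088, 0.011], 0.79)]
```

View pics/w1.png

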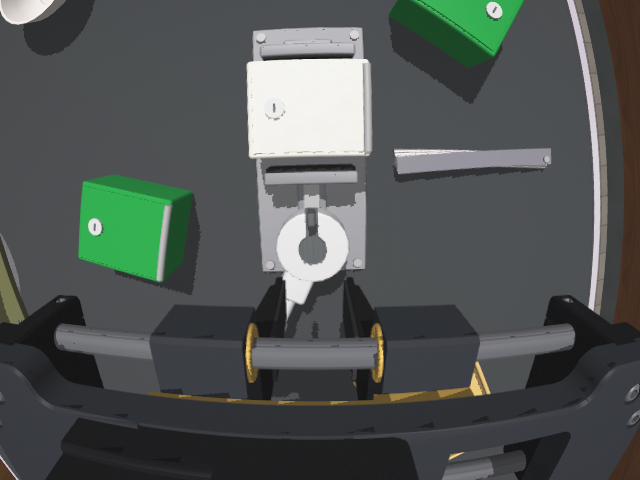

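The wrist view shows the chrome head at (313,246), with the dark lever tab at (311,213) pointing at the white box. The handle goes down-left. This agrees with the other cameras, so I'll straddle the tab.

```bash
python3 -c "
from h import *
rows([(0.576,-0.006,0.114,1.40)])"
```

```text
t 3.15 pos [ 0.5747 -0.0208  0.2599] rpy [3.141e+00 1.000e-03 1.376e+00] F [-0.1 -0.4  0.1]
1.48 -0.17 14.59 0.00 0.00 -0.02
```

Request:
move_arm:
  plan: "1.5 -0.1 3 0 0 -0.02 30; 1.5 -0.1 6 0 0 -0.02 30; 1.5 -0.1 9 0 0 -0.02 30; 1.5 -0.1 11 0 0 -0.02 30; 1.5 -0.1 12.5 0 0 -0.02 30; 1.5 -0.1 13.6 0 0 -0.02 30; 1.5 -0.1 14.6 0 0 -0.02 30; 1.5 -0.1 14.6 0 0 -0.02 30"

```text
clock: 3.95
position: [0.5762, -0.0063, 0.1129]
eef_rot: [-3.141, 0.001, 1.396]
contact_force: [-0.1, 0.2, -0.5]
gripper_width: 0.0284
```

```bash
python3 - <<'E'
from h import *
import cv2
r=eyes.camera("wrist"); cv2.imwrite("pics/w2.png",r["frame"][150:330,200:430,::-1].repeat(3,0).repeat(3,1))
c=np.array([0.570,-0.037])
g=[]
# TCP leads by slack: 14mm - 3.5 = 10.5 mm
for k in range(1,9):
    th=1.42-1.25*k/8
    g.append((*(c+0.032*np.array([np.cos(th),np.sin(th)])),0.114,th))
rows(g)
E
```

```text
t 4.0 pos [ 0.5768 -0.0062  0.1139] rpy [3.141e+00 1.000e-03 1.396e+00] F [ 0.2 -0.6  0.4]
0.02 0.29 -0.01 0.00 0.00 0.13
-0.08 0.78 -0.01 0.00 0.00 0.29
-0.26 1.25 -0.01 0.00 0.00 0.44
-0.51 1.68 -0.01 0.00 0.00 0.60
-0.83 2.07 -0.01 0.00 0.00 0.76
-1.20 2.40 -0.01 0.00 0.00 0.91
-1.61 2.68 -0.00 0.00 0.00 1.07
-2.07 2.88 -0.00 0.00 0.00 1.23
```

View pics/w2.png

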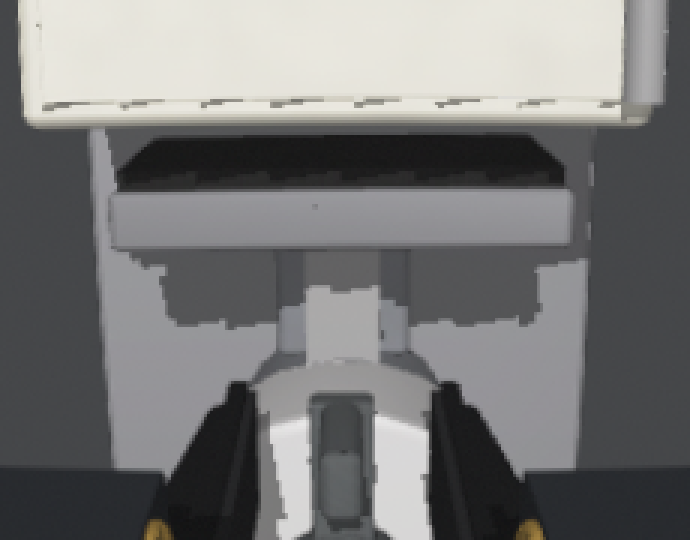

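The tab sits centred between the fingers. I'll narrow the fingers and swing clockwise.

Request:
move_arm:
  plan: "0 0 0 0 0 0 11; 0 0 0 0 0 0 11; 0 0 0 0 0 0 11; 0 0.3 0 0 0 0.1 11; -0.05 0.6 0 0 0 0.2 11; -0.15 0.9 0 0 0 0.3 11; -0.28 1.2 0 0 0 0.4 11; -0.4 1.5 0 0 0 0.5 11"
  grip_force: 5

```text
clock: 4.8
position: [0.5903, -0.0122, 0.1143]
eef_rot: [-3.14, 0.001, 0.892]
contact_force: [-3.6, 1.1, 2.3]
gripper_width: 0.0106
```

```bash
python3 - <<'E'
from h import *
c=np.array([0.570,-0.037])
rows([(*(c+0.032*np.array([np.cos(th),np.sin(th)])),0.114,th) for th in (.8,.7,.6,.5,.42)])
E
```

```text
t 4.8 pos [ 0.5903 -0.0122  0.1143] rpy [-3.14e+00  1.00e-03  8.92e-01] F [-3.6  1.1  2.3]
-0.02 0.27 0.03 -0.00 0.00 0.09
-0.06 0.58 0.03 -0.00 0.00 0.19
-0.14 0.90 0.03 -0.00 0.00 0.29
-0.25 1.20 0.03 -0.00 0.00 0.39
-0.36 1.43 0.03 -0.00 0.00 0.47
```

Request:
move_arm:
  plan: "0 0.27 0 0 0 0.09 11; -0.06 0.58 0 0 0 0.19 11; -0.14 0.9 0 0 0 0.29 11; -0.25 1.2 0 0 0 0.39 11; -0.34 1.38 0 0 0 0.45 11; -0.36 1.43 0 0 0 0.47 11; -0.36 1.43 0 0 0 0.47 11"

```text
clock: 5.5
position: [0.5987, -0.0226, 0.1144]
eef_rot: [-3.138, 0.001, 0.422]
contact_force: [-2.6, 5.1, 0.6]
gripper_width: 0.0102
```

```bash
python3 - <<'E'
from h import *
c=np.array([0.570,-0.037])
rows([(*(c+0.032*np.array([np.cos(th),np.sin(th)])),0.114,th) for th in (.42,.36)])
E
```

```text
t 5.5 pos [ 0.5987 -0.0226  0.1144] rpy [-3.138e+00  1.000e-03  4.220e-01] F [-2.6  5.1  0.6]
-0.01 0.14 0.04 -0.00 0.00 0.00
-0.01 0.33 0.04 -0.00 0.00 0.06
```

Request:
move_arm:
  plan: "0 0.2 0 0 0 0.02 11; 0 0.3 0 0 0 0.02 11"

```text
clock: 5.7
position: [0.599, -0.0232, 0.1143]
eef_rot: [-3.133, 0.002, 0.403]
contact_force: [-4.4, 9.0, 2.0]
gripper_width: 0.0108
```

The lever is at its stop: the force rose to 10 N with no further motion. I'll release, lift and look.

Request:
move_arm:
  plan: "0 -0.1 0 0 0 0 30; 0 -0.1 0 0 0 0 30; 0 -0.1 0 0 0 0 30; 0 -0.1 -2 0 0 0 30; 0 -0.1 -4.5 0 0 0 40; -2 -0.1 -8 0 0 0 40; -6 -0.1 -12 0 0 0 40; -10 -0.1 -15 0 0 0 40"

```text
clock: 6.5
position: [0.5118, -0.061, 0.2626]
eef_rot: [-3.134, 0.001, 0.404]
contact_force: [0.4, -0.9, 1.4]
gripper_width: 0.0378
```

```bash
python3 - <<'E'
from h import *
import cv2
rows([])
for c in ("wrist","top"):
    r=eyes.camera(c); f=r["frame"][:,:,::-1]
    if c=="wrist": cv2.imwrite("pics/w3.png",f)
    for n in ("spindle","grip","lever_tab"):
        print(c,n,[(np.round(d["at"],3).tolist(),round(d["score"],2)) for d in eyes.place_of(c,n)[:2]])
E
```

```text
t 6.5 pos [ 0.5118 -0.061   0.2626] rpy [-3.134e+00  1.000e-03  4.040e-01] F [ 0.4 -0.9  1.4]
wrist spindle [([0.572, -0.038, 0.066], 0.93)]
wrist grip [([0.487, -0.157, 0.069], 0.58)]
wrist lever_tab [([0.594, -0.021, 0.094], 0.76)]
top spindle []
top grip [([0.488, -0.156, 0.069], 0.81)]
top lever_tab []
```

View pics/w3.png

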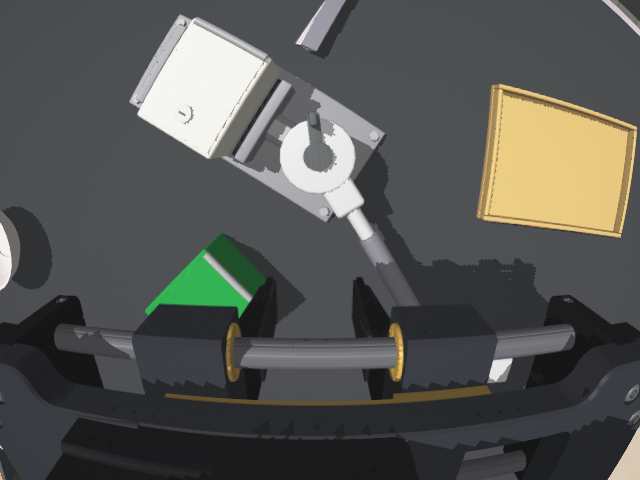

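The tab at (313,118) is now right of the handle's opposite direction by about 0.47 rad, so the lever is at about 0.9. Next, the handle grip.

```bash
python3 -c "
from h import *
rows([(0.487,-0.157,0.2,0.963),(0.487,-0.157,0.073,0.963)])"
```

```text
t 6.9 pos [ 0.5119 -0.0601  0.2584] rpy [-3.131  0.005  0.403] F [ 0.3  0.4 -1. ]
-6.07 8.00 5.78 -0.01 0.00 -0.56
-6.00 8.14 18.48 -0.01 0.00 -0.56
```

Request:
move_arm:
  plan: "-2 2.7 1 -0.01 0 -0.14 45; -4 5.4 2 -0.01 0 -0.28 45; -6 8 4 -0.01 0 -0.42 45; -6 8.1 7 -0.01 0 -0.56 45; -6 8.1 11 -0.01 0 -0.56 45; -6 8.1 14.5 -0.01 0 -0.56 45; -6 8.1 17 -0.01 0 -0.56 45; -6 8.1 18.5 -0.01 0 -0.56 45"

```text
clock: 7.7
position: [0.485, -0.1554, 0.0685]
eef_rot: [-3.132, 0.003, 0.964]
contact_force: [-1.4, -0.9, -1.2]
gripper_width: 0.043
```

```bash
cat >> h.py <<'E'
C=np.array([0.5705,-0.0375]); Y0=np.arctan2(0.99,0.144)  # yaw of tool at handle 0 (x toward spindle)
def arc(hs,r=0.145,z=0.073):
    g=[]
    for h in hs:
        a=YC-h; g.append((*(C-r*np.array([np.cos(a),np.sin(a)])),z,a))
    rows(g)
YC=np.arctan2(0.178,0.028)
def now():
    p=ctrl.get_state()["position"][:2]-C; f=ctrl.get_state()["contact_force"]
    a=np.arctan2(-p[1],-p[0]); print("handle(tcp)",round(YC-a,3),"r",round(np.hypot(*p),4),"F cw",round(float(-(np.sin(a)*f[0]-np.cos(a)*f[1])),2))
E
python3 -c "
from h import *
now(); arc([.35,.22,.09,-.04,-.17,-.3,-.43,-.54])"
```

```text
handle(tcp) 0.471 r 0.1456 F cw 0.58
t 7.7 pos [ 0.485  -0.1554  0.0685] rpy [-3.132e+00  3.000e-03  9.640e-01] F [-1.4 -0.9 -1.2]
0.13 1.76 -0.46 -0.01 0.00 -0.10
0.45 3.61 -0.48 -0.01 0.00 -0.23
0.99 5.42 -0.50 -0.01 0.00 -0.36
1.77 7.13 -0.51 -0.01 0.00 -0.49
2.77 8.73 -0.53 -0.01 -0.00 -0.62
3.96 10.19 -0.55 -0.01 -0.00 -0.75
5.33 11.48 -0.56 -0.01 -0.00 -0.88
6.61 12.42 -0.58 -0.01 -0.00 -0.99
```

Request:
move_arm:
  plan: "0.1 1.8 -0.3 -0.01 0 -0.1 28; 0.45 3.6 -0.4 -0.01 0 -0.23 28; 1 5.4 -0.5 -0.01 0 -0.36 28; 1.8 7.1 -0.5 -0.01 0 -0.49 28; 2.8 8.7 -0.5 -0.01 0 -0.62 28; 4 10.2 -0.5 -0.01 0 -0.75 28; 5.3 11.5 -0.5 -0.01 0 -0.88 28; 6.6 12.4 -0.5 -0.01 0 -0.99 28"

```text
clock: 8.5
position: [0.6249, -0.1718, 0.0709]
eef_rot: [-3.14, -0.003, 1.959]
contact_force: [-2.6, -2.0, -0.1]
gripper_width: 0.0264
```

```bash
python3 -c "
from h import *
now(); arc([-.6]);arc([-.45,-.37,-.29,-.21,-.13,-.05,.03,.11])"
```

```text
handle(tcp) -0.54 r 0.1449 F cw 3.15
t 8.5 pos [ 0.6249 -0.1718  0.0709] rpy [-3.140e+00 -3.000e-03  1.959e+00] F [-2.6 -2.  -0.1]
0.01 0.86 -0.21 -0.00 -0.00 -0.06
t 8.5 pos [ 0.6249 -0.1718  0.0709] rpy [-3.140e+00 -3.000e-03  1.959e+00] F [-2.6 -2.  -0.1]
0.06 -1.31 -0.21 -0.00 -0.00 0.09
0.21 -2.46 -0.21 -0.00 -0.00 0.17
0.46 -3.59 -0.20 -0.00 -0.00 0.25
0.80 -4.70 -0.20 -0.00 -0.00 0.33
1.22 -5.78 -0.20 -0.00 -0.00 0.41
1.73 -6.82 -0.20 -0.00 -0.00 0.49
2.32 -7.82 -0.19 -0.00 -0.00 0.57
2.99 -8.77 -0.19 -0.00 -0.00 0.65
```

Request:
move_arm:
  plan: "0.05 -1.3 0 0 0 0.09 28; 0.2 -2.5 0 0 0 0.17 28; 0.45 -3.6 0 0 0 0.25 28; 0.8 -4.7 0 0 0 0.33 28; 1.2 -5.8 0 0 0 0.41 28; 1.7 -6.8 0 0 0 0.49 28; 2.3 -7.8 0 0 0 0.57 28; 3 -8.8 0 0 0 0.65 28"

```text
clock: 9.3
position: [0.5343, -0.178, 0.0711]
eef_rot: [3.139, -0.001, 1.306]
contact_force: [7.3, -2.3, -5.6]
gripper_width: 0.0263
```

```bash
python3 -c "
from h import *
now(); arc([.17,.23,.29,.35,.41,.47,.53,.59])"
```

```text
handle(tcp) 0.096 r 0.1451 F cw -7.62
t 9.3 pos [ 0.5343 -0.178   0.0711] rpy [ 3.139e+00 -1.000e-03  1.306e+00] F [ 7.3 -2.3 -5.6]
0.04 -1.07 -0.20 0.00 -0.00 0.06
0.12 -1.93 -0.20 0.00 -0.00 0.12
0.25 -2.79 -0.20 0.00 -0.00 0.18
0.43 -3.64 -0.20 0.00 -0.00 0.24
0.66 -4.48 -0.21 0.00 -0.00 0.30
0.95 -5.30 -0.21 0.00 -0.00 0.36
1.28 -6.11 -0.21 0.00 -0.00 0.42
1.66 -6.89 -0.21 0.00 -0.00 0.48
```

Request:
move_arm:
  plan: "0.05 -1.1 0 0 0 0.06 28; 0.1 -1.9 0 0 0 0.12 28; 0.25 -2.8 0 0 0 0.18 28; 0.45 -3.6 0 0 0 0.24 28; 0.65 -4.5 0 0 0 0.3 28; 0.95 -5.3 0 0 0 0.36 28; 1.3 -6.1 0 0 0 0.42 28; 1.6 -6.8 0 0 0 0.47 28"

```text
clock: 10.1
position: [0.4746, -0.1462, 0.0712]
eef_rot: [3.133, -0.002, 0.835]
contact_force: [6.1, -6.1, -5.3]
gripper_width: 0.0268
```

```bash
python3 -c "
from h import *
now(); arc([.46,.33,.2,.07,-.06,-.19,-.32,-.45]);
eyes.camera('scene'); print([(np.round(d['at'],3).tolist(),round(d['score'],2)) for d in eyes.place_of('scene','jaw_face')[:2]])
print([(np.round(d['at'],3).tolist(),round(d['score'],2)) for d in eyes.place_of('scene','keybox')[:3]])"
```

```text
handle(tcp) 0.567 r 0.1449 F cw -8.59
t 10.1 pos [ 0.4746 -0.1462  0.0712] rpy [ 3.133e+00 -2.000e-03  8.350e-01] F [ 6.1 -6.1 -5.3]
0.10 1.55 -0.17 0.01 -0.00 -0.12
0.44 3.40 -0.16 0.01 -0.00 -0.25
1.03 5.19 -0.14 0.01 -0.00 -0.38
1.84 6.89 -0.12 0.01 0.00 -0.51
2.86 8.47 -0.11 0.01 0.00 -0.64
4.08 9.91 -0.09 0.01 0.00 -0.77
5.48 11.17 -0.08 0.01 0.00 -0.90
7.02 12.25 -0.07 0.01 0.00 -1.03
[([0.582, 0.04, 0.035], 0.89)]
[([0.772, 0.183, -0.003], 0.92), ([0.589, 0.087, 0.01], 0.79), ([0.383, 0.012, -0.0], 0.72)]
```

Request:
move_arm:
  plan: "0.1 1.5 0 0.01 0 -0.12 28; 0.45 3.4 0 0.01 0 -0.25 28; 1 5.2 0 0.01 0 -0.38 28; 1.8 6.9 0 0.01 0 -0.51 28; 2.9 8.5 0 0.01 0 -0.64 28; 4.1 9.9 0 0.01 0 -0.77 28; 5.5 11.2 0 0.01 0 -0.9 28; 7 12.3 0 0.01 0 -1.03 28"

```text
clock: 11.05
position: [0.6118, -0.1757, 0.0706]
eef_rot: [-3.134, -0.004, 1.873]
contact_force: [-2.1, 0.3, 1.0]
gripper_width: 0.0268
```

```bash
python3 -c "
from h import *
now(); arc([-.59,-.61])"
```

```text
handle(tcp) -0.446 r 0.1442 F cw 1.96
t 11.05 pos [ 0.6118 -0.1757  0.0706] rpy [-3.134 -0.004  1.873] F [-2.1  0.3  1. ]
0.05 2.08 -0.26 -0.01 -0.00 -0.13
0.09 2.36 -0.26 -0.01 -0.00 -0.15
```

Request:
move_arm:
  plan: "0 1.1 0 0 0 -0.07 28; 0.05 2.1 0 0 0 -0.13 28; 0.05 2.1 0 0 0 -0.13 28"

```text
clock: 11.35
position: [0.6326, -0.1682, 0.0699]
eef_rot: [-3.134, -0.006, 2.004]
contact_force: [-0.3, 0.1, 0.3]
gripper_width: 0.0264
```

```bash
python3 -c "
from h import *
now(); arc([-.52,-.44,-.36,-.28,-.2,-.12,-.04,.04])"
```

```text
handle(tcp) -0.6 r 0.1448 F cw 0.18
t 11.35 pos [ 0.6326 -0.1682  0.0699] rpy [-3.134 -0.006  2.004] F [-0.3  0.1  0.3]
0.01 -1.16 -0.30 -0.01 -0.01 0.07
0.14 -2.31 -0.30 -0.01 -0.00 0.15
0.36 -3.45 -0.29 -0.01 -0.00 0.23
0.67 -4.57 -0.28 -0.01 -0.00 0.31
1.06 -5.66 -0.27 -0.01 -0.00 0.39
1.55 -6.71 -0.25 -0.01 -0.00 0.47
2.11 -7.72 -0.24 -0.01 -0.00 0.55
2.76 -8.69 -0.23 -0.01 -0.00 0.63
```

Request:
move_arm:
  plan: "0 -1.2 -0.1 0 0 0.07 28; 0.15 -2.3 -0.2 0 0 0.15 28; 0.35 -3.4 -0.2 0 0 0.23 28; 0.65 -4.6 -0.2 0 0 0.31 28; 1.05 -5.7 -0.2 0 0 0.39 28; 1.55 -6.7 -0.2 0 0 0.47 28; 2.1 -7.7 -0.2 0 0 0.55 28; 2.75 -8.7 -0.2 0 0 0.63 28"

```text
clock: 12.15
position: [0.5435, -0.1798, 0.0725]
eef_rot: [-3.138, -0.001, 1.369]
contact_force: [7.8, -0.3, -6.1]
gripper_width: 0.0267
```

```bash
python3 -c "
from h import *
now(); arc([.08,.12,.16,.2,.24,.28,.32,.36])
eyes.camera('scene'); print([(np.round(d['at'],3).tolist(),round(d['score'],2)) for d in eyes.place_of('scene','jaw_face')[:2]])
print([(np.round(d['at'],3).tolist(),round(d['score'],2)) for d in eyes.place_of('scene','keybox')[:3]])"
```

```text
handle(tcp) 0.031 r 0.1448 F cw -7.67
t 12.15 pos [ 0.5435 -0.1798  0.0725] rpy [-3.138e+00 -1.000e-03  1.369e+00] F [ 7.8 -0.3 -6.1]
-0.01 -0.71 -0.05 -0.00 -0.00 0.03
0.02 -1.29 -0.05 -0.00 -0.00 0.07
0.07 -1.86 -0.04 -0.00 -0.00 0.11
0.15 -2.44 -0.04 -0.00 -0.00 0.15
0.25 -3.01 -0.04 -0.00 -0.00 0.19
0.38 -3.58 -0.04 -0.00 -0.00 0.23
0.52 -4.14 -0.03 -0.00 -0.00 0.27
0.69 -4.69 -0.03 -0.00 -0.00 0.31
[([0.582, 0.045, 0.036], 0.51)]
[([0.774, 0.183, -0.003], 0.92), ([0.59, 0.089, 0.008], 0.76), ([0.406, -0.384, -0.001], 0.75)]
```

Request:
move_arm:
  plan: "0 -0.4 0 0 0 0.02 28; 0 -0.7 0 0 0 0.04 28; 0.03 -1 0 0 0 0.06 28; 0.05 -1.3 0 0 0 0.08 28"

```text
clock: 12.7
position: [0.5311, -0.1771, 0.0728]
eef_rot: [-3.137, 0.0, 1.294]
contact_force: [8.1, -1.8, -5.3]
gripper_width: 0.0266
```

```bash
python3 -c "
from h import *
now(); arc([.12,.15,.18,.21])
for c in ('scene','top'):
  eyes.camera(c)
  for n in ('jaw_face','keybox','far_jaw'): print(c,n,[(np.round(d['at'],3).tolist(),round(d['score'],2)) for d in eyes.place_of(c,n)[:3]])"
```

```text
handle(tcp) 0.119 r 0.1451 F cw -8.29
t 12.7 pos [ 0.5311 -0.1771  0.0728] rpy [-3.137  0.     1.294] F [ 8.1 -1.8 -5.3]
0.01 -0.01 -0.02 -0.00 0.00 -0.00
0.01 -0.45 -0.01 -0.00 0.00 0.03
0.03 -0.88 -0.01 -0.00 0.00 0.06
0.07 -1.32 -0.01 -0.00 0.00 0.09
scene jaw_face [([0.585, 0.048, 0.037], 0.6), ([0.406, -0.385, 0.001], 0.5)]
scene keybox [([0.592, 0.088, 0.01], 0.81), ([0.381, 0.011, -0.003], 0.66), ([0.772, 0.184, -0.004], 0.58)]
scene far_jaw [([0.598, 0.14, 0.004], 0.91)]
top jaw_face [([0.585, 0.051, 0.032], 0.62)]
top keybox [([0.593, 0.093, 0.01], 0.88), ([0.772, 0.182, -0.0], 0.83), ([0.378, 0.012, -0.001], 0.78)]
top far_jaw [([0.6, 0.137, 0.005], 0.51)]
```

Request:
move_arm:
  plan: "0 -0.3 0 0 0 0.015 28; 0.01 -0.5 0 0 0 0.03 28; 0.03 -0.7 0 0 0 0.045 28; 0.04 -0.9 0 0 0 0.06 28"

```text
clock: 13.5
position: [0.5238, -0.1748, 0.073]
eef_rot: [-3.14, 0.001, 1.234]
contact_force: [6.8, -2.7, -5.3]
gripper_width: 0.0267
```

```bash
python3 -c "
from h import *
now()"
```

```text
handle(tcp) 0.172 r 0.145 F cw -7.34
```

Request:
move_arm:
  plan: "0 -0.3 0 0 0 0.015 28; 0.01 -0.5 0 0 0 0.03 28; 0.03 -0.7 0 0 0 0.045 28; 0.04 -0.95 0 0 0 0.06 28"

```text
clock: 13.9
position: [0.5166, -0.1721, 0.0731]
eef_rot: [3.139, 0.001, 1.174]
contact_force: [6.2, -3.3, -4.8]
gripper_width: 0.0267
```

Request:
move_arm:
  plan: "0 -0.3 0 0 0 0.015 28; 0.01 -0.5 0 0 0 0.03 28; 0.03 -0.7 0 0 0 0.045 28; 0.04 -0.95 0 0 0 0.06 28"

```text
clock: 14.3
position: [0.5096, -0.1691, 0.0734]
eef_rot: [3.135, 0.001, 1.114]
contact_force: [7.1, -3.8, -4.9]
gripper_width: 0.0267
```

Request:
move_arm:
  plan: "0 -0.3 0 0 0 0.015 28; 0.01 -0.5 0 0 0 0.03 28; 0.03 -0.7 0 0 0 0.045 28; 0.04 -0.95 0 0 0 0.06 28"

```text
clock: 14.7
position: [0.5028, -0.1657, 0.0735]
eef_rot: [3.13, 0.001, 1.054]
contact_force: [6.8, -4.3, -6.0]
gripper_width: 0.0267
```

```bash
python3 -c "
from h import *
now(); arc([.4])"
```

```text
handle(tcp) 0.33 r 0.145 F cw -8.01
t 14.7 pos [ 0.5028 -0.1657  0.0735] rpy [3.130e+00 1.000e-03 1.054e+00] F [ 6.8 -4.3 -6. ]
0.00 -1.01 0.04 0.01 0.00 0.04
```

Request:
move_arm:
  plan: "0 -0.3 0 0.01 0 0.015 28; 0.01 -0.5 0 0.01 0 0.03 28; 0.03 -0.7 0.03 0.01 0 0.045 28; 0.04 -0.95 0.03 0.01 0 0.06 28"

```text
clock: 15.1
position: [0.4965, -0.1622, 0.0738]
eef_rot: [3.135, 0.001, 0.994]
contact_force: [6.5, -4.7, -3.7]
gripper_width: 0.0269
```

Request:
move_arm:
  plan: "0 -0.3 0 0 0 0.015 28; 0.01 -0.5 0.03 0 0 0.03 28; 0.03 -0.7 0.03 0 0 0.045 28; 0.04 -0.95 0.04 0 0 0.06 28"

```text
clock: 15.5
position: [0.4905, -0.1583, 0.0741]
eef_rot: [3.129, 0.002, 0.934]
contact_force: [4.8, -6.0, -3.6]
gripper_width: 0.027
```

Request:
move_arm:
  plan: "0 -0.3 0 0.01 0 0.015 28; 0.01 -0.5 0.03 0.01 0 0.03 28; 0.03 -0.7 0.05 0.01 0 0.045 28; 0.04 -0.95 0.05 0.01 0 0.06 28"

```text
clock: 15.9
position: [0.485, -0.1544, 0.0745]
eef_rot: [3.133, 0.002, 0.875]
contact_force: [6.4, -6.7, -3.0]
gripper_width: 0.0268
```

```bash
python3 -c "
from h import *
now(); arc([.46,.33,.2,.07,-.06,-.19,-.32,-.45]);
for c in ('scene','top'):
  eyes.camera(c)
  for n in ('jaw_face','keybox'): print(c,n,[(np.round(d['at'],3).tolist(),round(d['score'],2)) for d in eyes.place_of(c,n)[:3]])"
```

```text
handle(tcp) 0.475 r 0.1449 F cw -9.09
t 15.9 pos [ 0.485  -0.1544  0.0745] rpy [3.133e+00 2.000e-03 8.750e-01] F [ 6.4 -6.7 -3. ]
0.00 0.22 0.15 0.01 0.00 -0.08
0.27 2.09 0.17 0.01 0.00 -0.21
0.79 3.90 0.18 0.01 0.00 -0.34
1.53 5.63 0.19 0.01 0.00 -0.47
2.49 7.25 0.21 0.01 0.00 -0.60
3.65 8.73 0.22 0.01 0.01 -0.73
5.00 10.05 0.23 0.01 0.01 -0.86
6.50 11.18 0.23 0.01 0.01 -0.99
scene jaw_face [([0.585, 0.048, 0.034], 0.52), ([0.569, -0.036, -0.001], 0.43), ([0.597, 0.141, 0.003], 0.19)]
scene keybox [([0.377, 0.012, -0.003], 0.86), ([0.772, 0.182, -0.002], 0.75), ([0.593, 0.094, 0.01], 0.6)]
top jaw_face [([0.585, 0.051, 0.031], 0.68)]
top keybox [([0.773, 0.183, -0.001], 0.77), ([0.594, 0.096, 0.013], 0.6), ([0.377, 0.014, -0.004], 0.58)]
```

Request:
move_arm:
  plan: "0 -0.25 0.03 0.01 0 0.01 28; 0 -0.4 0.05 0.01 0 0.02 28; 0.01 -0.55 0.05 0.01 0 0.03 28"

```text
clock: 16.5
position: [0.4827, -0.1527, 0.0747]
eef_rot: [3.137, 0.002, 0.846]
contact_force: [6.3, -6.7, -5.0]
gripper_width: 0.0268
```

```bash
python3 -c "
from h import *
now()"
```

```text
handle(tcp) 0.495 r 0.1449 F cw -9.08
```

Request:
move_arm:
  plan: "0 -0.3 0.03 0 0 0.01 28; 0 -0.45 0.05 0 0 0.02 28; 0.01 -0.6 0.05 0 0 0.03 28"

```text
clock: 16.8
position: [0.4805, -0.1506, 0.0749]
eef_rot: [3.13, 0.001, 0.816]
contact_force: [8.0, -6.2, -6.5]
gripper_width: 0.0308
```

```bash
python3 -c "
from h import *
now()"
```

```text
handle(tcp) 0.516 r 0.1446 F cw -10.09
```

The fingers are yielding to the load because of the 5 N grip setting, so I'll stiffen them at the current width and make small steps.

Request:
move_arm:
  plan: "0 -0.15 0.03 0 0 0 32; 0 -0.25 0.05 0 0 0.01 32; 0 -0.25 0.05 0 0 0.01 32"
  grip_force: 40

```text
clock: 17.1
position: [0.4806, -0.1506, 0.075]
eef_rot: [3.124, 0.001, 0.807]
contact_force: [7.0, -5.8, -4.8]
gripper_width: 0.0307
```

```bash
python3 -c "
from h import *
now()"
```

```text
handle(tcp) 0.516 r 0.1445 F cw -9.06
```

Paused force is 9 N rather than 4 N or less, so the box is being pinched. I need 11–13 N.

Request:
move_arm:
  plan: "0 -0.3 0.03 0.01 0 0 32; 0 -0.45 0.05 0.015 0 0.01 32; 0 -0.5 0.05 0.015 0 0.01 32"

```text
clock: 17.4
position: [0.4792, -0.1494, 0.0751]
eef_rot: [3.131, 0.001, 0.797]
contact_force: [6.9, -8.8, -6.3]
gripper_width: 0.0303
```

```bash
python3 -c "
from h import *
now()"
```

```text
handle(tcp) 0.528 r 0.1445 F cw -10.92
```

Request:
move_arm:
  plan: "0 -0.3 0.03 0.01 0 0 32; 0 -0.45 0.05 0.01 0 0.01 32; 0 -0.5 0.05 0.01 0 0.01 32"

```text
clock: 17.7
position: [0.4779, -0.1485, 0.0753]
eef_rot: [3.133, 0.001, 0.788]
contact_force: [9.2, -9.2, -7.6]
gripper_width: 0.0307
```

```bash
python3 -c "
from h import *
now()"
```

```text
handle(tcp) 0.539 r 0.1445 F cw -12.96
```

```bash
python3 -c "
from h import *
for c in ('scene','top','scene'):
  eyes.camera(c); now()
rows([])"
```

```text
handle(tcp) 0.54 r 0.1445 F cw -11.09
handle(tcp) 0.54 r 0.1445 F cw -11.18
handle(tcp) 0.54 r 0.1445 F cw -10.87
t 17.85 pos [ 0.4778 -0.1484  0.0753] rpy [3.133e+00 1.000e-03 7.880e-01] F [ 7.4 -8.1 -7. ]
```

About 13 N moving and 11 N paused is within the target, so I'll release and lift.

Request:
move_arm:
  plan: "0 0.2 0 0 0 0 45; 0 0.5 0 0 0 0 50; 0 0.5 0 0 0 0 50; 0 0.5 0 0 0 0 50; 0 0.5 -2 0 0 0 50; 0 0.5 -5 0 0 0 50; 0 0.5 -9 0 0 0 50; 0 0.5 -13 0 0 0 50"

```text
clock: 18.65
position: [0.4796, -0.1505, 0.2057]
eef_rot: [3.136, 0.002, 0.789]
contact_force: [0.2, -0.5, -0.1]
gripper_width: 0.0475
```

```bash
python3 - <<'E'
from h import *
import cv2
rows([])
r=eyes.camera("wrist"); cv2.imwrite("pics/w4.png",r["frame"][:,:,::-1])
for c in ("wrist","scene"):
    if c=="scene": eyes.camera(c)
    for n in ("spindle","grip","lever_tab","jaw_face","keybox","far_jaw","fan","padlock","tray","bowl"):
        print(c,n,[(np.round(d["at"],3).tolist(),round(d["score"],2)) for d in eyes.place_of(c,n)[:3]])
E
```

```text
t 18.65 pos [ 0.4796 -0.1505  0.2057] rpy [3.136e+00 2.000e-03 7.890e-01] F [ 0.2 -0.5 -0.1]
wrist spindle [([0.571, -0.038, 0.067], 0.93)]
wrist grip [([0.486, -0.161, 0.069], 0.91)]
wrist lever_tab [([0.594, -0.017, 0.098], 0.58)]
wrist jaw_face []
wrist keybox [([0.376, 0.016, 0.001], 0.74)]
wrist far_jaw []
wrist fan []
wrist padlock []
wrist tray [([0.698, -0.33, -0.003], 0.75), ([0.572, -0.035, 0.066], 0.46)]
wrist bowl []
scene spindle [([0.574, -0.036, 0.07], 0.8)]
scene grip [([0.491, -0.161, 0.066], 0.88)]
scene lever_tab [([0.598, -0.019, 0.101], 0.66)]
scene jaw_face [([0.584, 0.049, 0.033], 0.79), ([0.599, -0.02, 0.101], 0.74)]
scene keybox [([0.589, 0.099, 0.01], 0.92), ([0.771, 0.183, -0.002], 0.92), ([0.381, 0.01, -0.001], 0.87)]
scene far_jaw [([0.596, 0.143, 0.006], 0.94)]
scene fan [([0.773, 0.006, 0.002], 0.61)]
scene padlock [([0.408, -0.385, -0.004], 0.57)]
scene tray [([0.699, -0.326, 0.002], 0.86)]
scene bowl [([0.298, 0.361, 0.001], 0.75)]
```

View pics/w4.png

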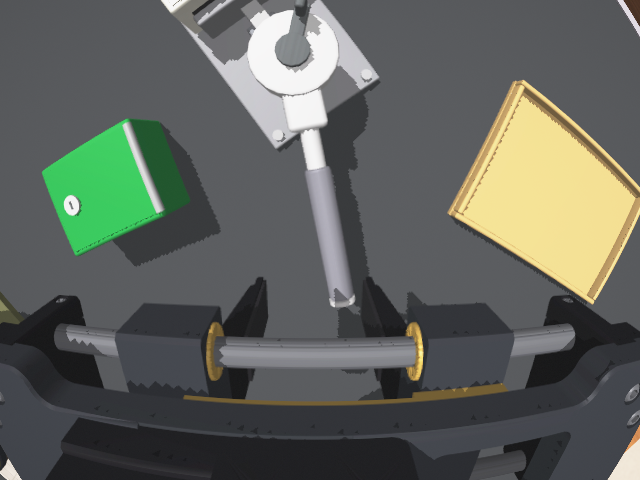

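The picture shows the handle bar from (315,170) to (342,300) clear of both fingers, and the lever tab at (300,8) still on the tighten side. The stiffness wasn't the handle's end stop: an earlier stroke went further, to 0.567, with no such rise. I'm handing in.

```bash
python3 -c "
from bench import ticket
print(ticket.job_done())"
```

```text
the job is handed in; nothing more can be done
None
```

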